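Scrap the misdrilled headplate and hold the sound one flush on the sloping neck head

TASK

Two dark wooden headplate blanks lie on the bench: lay the misdrilled one, with the hole through it, in the scrap tray. Then pick up the sound one, tilt it to the slope of the light-wood head of the clamped instrument neck and set it flush on that face, centred across the head, with its end butted squarely against the step where the fingerboard begins. Finish while still gripping it and pressing it lightly but firmly flat on the head, ready for my clamp; do not push the neck out of its set tilt, and leave the glue jar where it stands.

Things in the scene. Friction and masses are not known exactly. Their poses are not given: they have to be found in the camera images.
- headplate: the sound headplate: a plain dark wooden slab without a hole, 96 (x) x 58 (y) x 8 (z) mm, 60 g, lying flat on the bench; origin at the centre of its underside, x along its length, z up out of its top face. The two ends are alike.
- drilled_plate: the misdrilled headplate: same dark slab, 96 (x) x 58 (y) x 8 (z) mm, 55 g, with one 22 mm hole right through it, 22 mm along +x and 4 mm along +y from the centre; origin at the centre of its underside, z up. It lies flat on the bench; which of the two plates lies nearer the neck varies.
- head_face (a point): the light-wood head of the instrument neck. Its flat upper face, 100 x 42 mm, slopes down to the left (+y) by 14 to 32 degrees (varies). This point is on the face's centre line at the foot of the step; x up the slope, y across, z out of the face. Face from x = -100 mm to x = 0, where the dark fingerboard's end makes a square step 6 mm high, 42 mm wide. A seated plate has its origin at x -48, y 0, z 0 mm here.
- head_tip (a point): middle of the low end edge of the head's face, 100 mm down the slope from the step, about 60 to 102 mm above the bench. The head is 16 mm thick, juts out free, nothing stands beside it; a centred plate overhangs it by 8 mm on each side. Past the step the neck bends 14 degrees away from the face.
- cradle: wooden tilting cradle that carries the neck, fixed to the bench: base 140 (x) x 116 (y) x 24 mm, two cheeks to 126 mm high with black knobs on the pivot; origin at the centre of its underside, x along the neck, away from its head. Behind it (farther from the robot) a fixed round pole leans from the cabinet's top down to the bench's right edge, passing beyond cradle and tray, 40 to 190 mm high
- scrap_tray: open wooden scrap tray fixed to the bench, 150 (x) x 135 (y) mm outside, on two runners; walls 7 mm thick, their top 45 mm above the bench; its inner floor is 21 mm above the bench; origin at the centre of its underside on the bench, z up. Two small wood offcuts, at most 10 mm high, lie in its +x end.
- glue_jar: glass glue jar with a lid, 67 mm across, 90 mm high, standing on the bench beyond the head of the neck, in front of the tool cabinet; origin at the centre of its underside; a bystander
- neck: the instrument neck (light wood, dark fingerboard) with the plywood carrier it is clamped to; turns in the cradle about its origin, on the pivot axis 98 mm above the bench; x towards the far end of the neck, 14 degrees less steep than the head's face. The pivot is clamped by friction and slips if the head is pressed at its middle with about 30 N or more.

How it is judged (in metres and radians):
On the way:
1. the misdrilled plate lies in the scrap tray, let go (x of drilled_plate in the frame of scrap_tray between -0.06 and 0.06 m and y of drilled_plate in the frame of scrap_tray between -0.055 and 0.055 m and height (world z) of drilled_plate below 0.042 m and contact force between drilled_plate and the fingers below 0.1 N and linear speed of drilled_plate below 0.03 m/s), for 0.2 s.
At the end, for the whole second after the job is handed in: The misdrilled plate lies in the tray. The sound plate, still gripped and at rest, is pressed on the head with over 3 N, flat within 0.03 rad and 2 mm, square within 0.06 rad, its end within 3 mm of the step, its centre line within 5 mm of the head's (x of drilled_plate in the frame of scrap_tray between -0.06 and 0.06 m and y of drilled_plate in the frame of scrap_tray between -0.055 and 0.055 m and height (world z) of drilled_plate below 0.042 m and angle between the z axis of headplate and the z axis of head_face, either way round below 0.03 rad and angle between the x axis of headplate and the x axis of head_face, either way round below 0.06 rad and z of headplate in the frame of head_face between -0.002 and 0.002 m and x of headplate in the frame of head_face between -0.051 and -0.045 m and y of headplate in the frame of head_face between -0.005 and 0.005 m and contact force between headplate and neck above 3 N and contact force between headplate and the fingers above 3 N and linear speed of headplate below 0.01 m/s); the arm keeps its last pose, push and grip.
It fails at once if the neck was pushed out of its set tilt (its tip moved more than 10 mm) (distance of head_tip from where it was at the start of the episode above 0.01 m).
It fails at once if the glue jar was moved more than 30 mm (distance of glue_jar from where it was at the start of the episode above 0.03 m).
It also fails if it takes over 69 s, if anything falls off the work surface, if the arm or the gripper's body presses on something with over 40 N, if the wrist force passes 120 N, or if a joint passes its speed limit or range.

ROBOT

A 6-joint arm with a two-finger parallel gripper is mounted at the origin on the work surface; the furniture and walls round the work are solid. World frame = base frame: x ahead of the robot, y to its left, z up, the work surface at z = 0. Lengths are in mm, angles in rad, forces in N, time in s.
With the tool pointing down it reaches from about 275 to 1000 mm from the base axis. Payload 8.4 kg.
Tool frame: the origin (TCP) lies at the very end of the fingers, on their centre line; the grasp point (between the pads) lies 19 mm behind it; x points along the fingers, z is the direction in which the jaws open and shut, and the axes are right-handed (so a half turn about x gives the same grasp; the last joint's range is limited). The gripper opens to 85 mm and grips with 20 to 120 N. Pads are 22 mm wide; open, the fingers measure 114 mm over their backs; the gripper's body (76 mm by 85 mm) begins 54 mm behind the grasp point. The pads swing forward as they close: fully open they stand 13 mm farther back than shut.
Start: joints at [1.193, 0.353, 1.633, -0, 1.155, -0.002], TCP at [229.384, 581.387, 209.681] pointing down, gripper open.
Joint ranges: [-2.63, 2.63], [-0.92, 2.1], [0.06, 2.66], [-1.3, 4.44], [0, 2.69], [-3.02, 3.02]. Speed limits (rad/s): [2.22, 2.22, 2.79, 3.14, 3.14, 3.14].

INTERFACE

Orientations are given as [roll, pitch, yaw] about the fixed x, y, z axes, in that order (R = Rz(yaw) Ry(pitch) Rx(roll)).
In Python, from workcell import robot gives the robot as it stands. The module is installed in compiled form; this text tells all that it offers.
- The arm moves only by the tool carry_out, never from a script. Its arguments are lists of equal length, an entry for each row: "angular": the turn, a rotation vector about the tool's x, y, z in rad, a list of three; "offset": the shift along the tool's x, y, z in m, a list of three; "hand": the finger opening in m, from 0 to 0.0854. In form: {"angular": [[ax, ay, az], ...], "offset": [[x, y, z], ...], "hand": [hand, ...]}. A call has 1 to 12 rows; each row is the pose to reach, as a shift and turn from the pose commanded when the call began, along the tool's axes at that moment; what a row does not reach only later rows make up. A row lasts 1/12 s, in which the tool goes at most 41.7 mm and 7.16 degrees, less where a joint would pass 70% of its speed; a pose out of reach is approached as far as the arm can. A call with a gripper value outside its range is refused whole. The fingers move at their own pace and stop on an object; the grip force is fixed at half the most. Time passes only in rows, so rows that repeat a pose let the fingers close. It gives the time, the measured TCP pose, the force and the opening at its end, in the units of the state.
- robot.observe(): the state, without advancing time (a new reading comes with each control period).
- robot.snapshot(name): name is "side" or "top"; returns the picture (480x640x3 uint8, red, green, blue); there is no depth.
- robot.calibration(name): a dict with "vfov" (degrees; the focal length in pixels is half the picture's height over the tangent of half this angle, whatever the lens; pixels are square), "cx", "cy" (the principal point, pixels), "R" (3x3) and "t" (3): a world point X has camera coordinates R X + t. Camera axes: x right, y down, z forward; pixel columns grow to the right and rows downward; lengths in mm; the calibration is good to about 2 mm. A picture is of the moment at which its call begins. calibration takes no time and is no camera call.
- robot.job_done(): hands the job in, once; it reports no verdict.
The state is a dict: "clock": time; "joint_pos": joint angles; "joint_velocities": joint speeds; "joint_efforts": joint torques, N m; "eef_pos": TCP position; "orientation": TCP orientation; "contact_force": force on the tool from outside, world axes, zero at the start; "torque": the same for the moment, N m; "width": finger opening in mm.
Only numpy, scipy, OpenCV 4.12 (cv2) and the standard library are available. Lean on these libraries where they do the work, as an engineer would, in place of code of your own. Each camera call takes 0.05 s, during which the arm holds its last target. There are 200 camera calls.

## Working session

There is one attempt and no reset: what is moved stays moved. The work goes in short steps, Python scripts to look and compute and a tool call to move; the robot and the scene stay as the last step left them, time stands still between calls to the robot, and variables do not carry over. Pictures are saved under pics/ and viewed, about 8 in all and at most 12, crops included, and the job is handed in when it is done.

Besides the shell and the picture viewer there is one more tool, called after "Request:" as a command line: name --argument value ..., lists and objects as JSON in quotes. carry_out: Moves the arm, as the interface text tells. Its arguments: {"type":"object","properties":{"angular":{"type":"array"},"offset":{"type":"array"},"hand":{"type":"array"}},"required":["angular","offset","hand"]}

```bash
mkdir -p pics; python3 - <<'E'
from workcell import robot
import cv2,json
for n in("side","top"):
    cv2.imwrite(f"pics/{n}0.png",robot.snapshot(n)[:,:,::-1]); print(n,robot.calibration(n))
print(robot.observe())
E
```

```text
side {'vfov': 50.786532636560906, 'cx': 318.61762837569, 'cy': 241.00215959288442, 'R': array([[ 0.82783156, -0.56081348,  0.01353327],
       [-0.33490157, -0.51342303, -0.79008716],
       [ 0.45003982,  0.64952678, -0.61284511]]), 't': array([-405.2500991 ,  259.06941906,  939.45244346])}
top {'vfov': 50.71192215956681, 'cx': 322.2093217404431, 'cy': 237.57381830896145, 'R': array([[ 0.00578524, -0.99993946,  0.0093598 ],
       [-0.98803313, -0.00715856, -0.15407558],
       [ 0.15413325, -0.00835643, -0.98801473]]), 't': array([  27.1699612 ,  496.10989919, 1136.33523101])}
{'clock': 0.1, 'joint_pos': array([ 1.19259786e+00,  3.53597908e-01,  1.63405099e+00,  3.61652521e-05,
        1.15522550e+00, -2.38918507e-03]), 'joint_velocities': array([ 0.00048458,  0.00020772, -0.00120427, -0.00062413,  0.00095218,
       -0.00093632]), 'joint_efforts': array([-1.60643649e-03, -6.06356907e+01, -3.42821038e+01, -5.18112427e-05,
        3.76194963e-03,  3.00217221e-05]), 'eef_pos': array([229.20362182, 580.96139726, 209.02866039]), 'orientation': array([ 3.11340963,  1.56951416, -1.97480325]), 'contact_force': array([ 0.81089931, -0.22513953, -0.24434599]), 'torque': array([-0.0265165 , -0.00261164, -0.00563975]), 'width': 85.40527393253893}
```

View pics/side0.png

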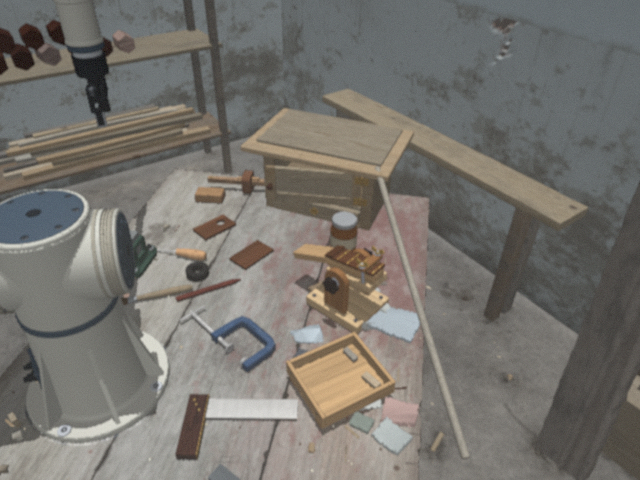

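View pics/top0.png

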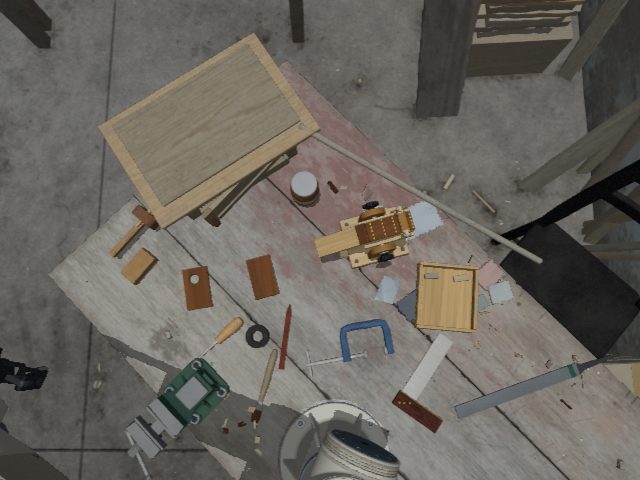

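The side view shows the drilled plate at (215,227), the sound one at (251,254), the neck at (345,260) and the tray at (340,378). In the top view they are at (197,287), (263,277), (365,235) and (447,297). The hole is visible in both views.

```bash
cat > h.py <<'E'
import numpy as np,cv2
from workcell import robot
from scipy.spatial.transform import Rotation as Ro
C={n:robot.calibration(n) for n in("side","top")}
def K(n):
    c=C[n]; f=240/np.tan(np.radians(c["vfov"]/2)); return np.array([[f,0,c["cx"]],[0,f,c["cy"]],[0,0,1]])
def ray(n,p):
    c=C[n]; d=c["R"].T@np.linalg.inv(K(n))@[p[0],p[1],1]; return -c["R"].T@c["t"],d/np.linalg.norm(d)
def onz(n,p,z):
    o,d=ray(n,p); return o+d*(z-o[2])/d[2]
def proj(n,X):
    c=C[n]; q=K(n)@(c["R"]@np.asarray(X,float)+c["t"]); return q[:2]/q[2]
def tri(ps,pt):
    P=[K(n)@np.c_[C[n]["R"],C[n]["t"]] for n in("side","top")]
    X=cv2.triangulatePoints(P[0],P[1],np.array(ps,float).reshape(2,1),np.array(pt,float).reshape(2,1))[:,0]; X=X[:3]/X[3]
    return X,proj("side",X)-ps,proj("top",X)-pt
E
python3 - <<'E'
from h import *
t=cv2.imread("pics/top0.png");s=cv2.imread("pics/side0.png")
for nm,im,pts in(("top",t,[(197,293),(263,277)]),("side",s,[(209,232),(251,254)])):
  hsv=cv2.cvtColor(im,cv2.COLOR_BGR2HSV)
  for p in pts: print(nm,p,hsv[p[1],p[0]])
  m=cv2.inRange(hsv,(0,90,30),(14,255,160))
  cs,_=cv2.findContours(m,cv2.RETR_EXTERNAL,cv2.CHAIN_APPROX_NONE)
  for p in pts:
    for c in cs:
      if cv2.pointPolygonTest(c,p,False)>=0:
        W=np.array([onz(nm,q,8)[:2] for q in c[:,0]],np.float32)
        print(cv2.contourArea(c),cv2.minAreaRect(W))
a=cv2.resize(t[185:285,300:430],None,fx=6,fy=6,interpolation=cv2.INTER_CUBIC)
b=cv2.resize(s[225:335,285:405],None,fx=5,fy=5,interpolation=cv2.INTER_CUBIC)
cv2.imwrite("pics/ct.png",a);cv2.imwrite("pics/cs.png",b)
E
```

```text
top (197, 293) [ 13 161  98]
top (263, 277) [ 13 158 102]
959.0 ((380.2682189941406, 323.346435546875), (96.54869842529297, 58.277034759521484), 10.388548851013184)
916.5 ((407.08392333984375, 170.98646545410156), (95.2396240234375, 57.309303283691406), 15.60141372680664)
side (209, 232) [ 11 111 106]
side (251, 254) [ 11 103 109]
396.5 ((379.13629150390625, 319.8710021972656), (92.19210815429688, 54.91629409790039), 10.90027141571045)
486.5 ((405.35650634765625, 167.34996032714844), (92.08744049072266, 54.41698455810547), 15.816920280456543)
```

View pics/ct.png

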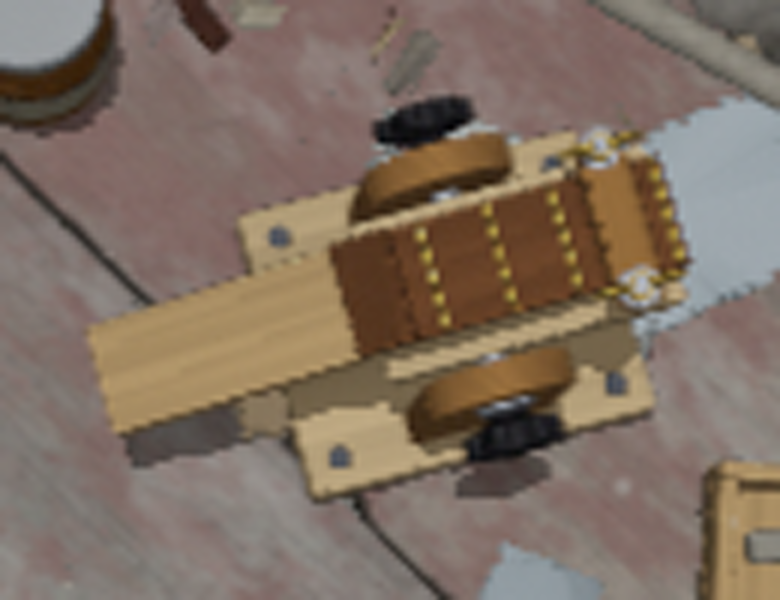

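View pics/cs.png

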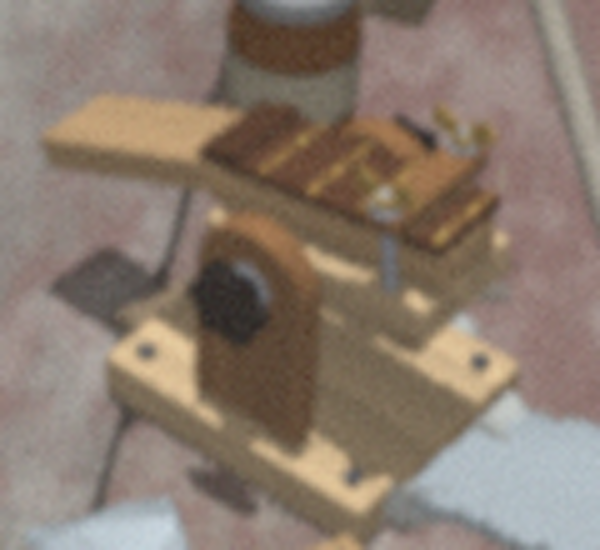

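Top crop: the head tip corners are at (88,328) and (122,433), and the fingerboard end runs from (330,250) to (360,357). Side crop: tip corners at (45,145) and (100,95), near step foot at (203,158).

```bash
python3 - <<'E'
from h import *
np.set_printoptions(precision=1,suppress=True)
T=lambda u,v:((u+.5)/6-.5+300,(v+.5)/6-.5+185)
S=lambda u,v:((u+.5)/5-.5+285,(v+.5)/5-.5+225)
print("cam",ray("top",(0,0))[0],ray("side",(0,0))[0])
P={}
for k,s,t in(("tipnear",(45,145),(122,433)),("tipfar",(100,95),(88,328)),("stepnear",(203,158),(360,357)),("stepfar",(250,108),(330,250))):
    X,a,b=tri(S(*s),T(*t)); P[k]=X; print(k,X,a,b)
tip=(P["tipnear"]+P["tipfar"])/2; st=(P["stepnear"]+P["stepfar"])/2
d=st-tip; print("tip",tip,"step",st,"len",np.linalg.norm(d),"widths",np.linalg.norm(P["tipnear"]-P["tipfar"]),np.linalg.norm(P["stepnear"]-P["stepfar"]))
dn=P["stepnear"]-P["tipnear"]; 
for e in(d,dn): print("slope",np.degrees(np.arctan2(e[2],np.hypot(*e[:2]))),"yaw",np.degrees(np.arctan2(e[1],e[0])),np.linalg.norm(e))
# cradle base top corners z=24 (top crop)
for q in((241,218),(650,408),(315,497)): print("base",onz("top",T(*q),24))
# plane bias check: cradle base corners both views
X,a,b=tri(S(108,365),T(294,425)); print(X,a,b)
X,a,b=tri(S(385,485),T(650,408)); print(X,a,b)
t=cv2.imread("pics/top0.png");s=cv2.imread("pics/side0.png")
a=cv2.resize(t[250:345,400:500],None,fx=5,fy=5,interpolation=cv2.INTER_CUBIC)
cv2.imwrite("pics/tray.png",a)
E
```

```text
cam [ 314.9   40.2 1198.9] [  -0.5 -704.5  785.9]
tipnear [446.   35.7  80.6] [ 0.1 -0. ] [-0.   0.1]
tipfar [484.2  48.9  83.7] [ 0.4 -0.1] [-0.2  0.3]
stepnear [469.8 -49.6 121.1] [-0.2  0. ] [ 0.1 -0.2]
stepfar [505.6 -37.4 124.6] [ 1.1 -0.2] [-0.5  0.9]
tip [465.1  42.3  82.1] step [487.7 -43.5 122.9] len 97.62474884112659 widths 40.494205576883985 37.959395760166146
slope 24.66751732491764 yaw -75.22355509121978 97.62474884112659
slope 24.619196694007005 yaw -74.39754817782969 97.3931923563413
base [538.3 -10.9  24. ]
base [ 464.  -170.6   24. ]
base [428.3 -39.7  24. ]
[450.  -28.4  -1.2] [ 4.9 -0.9] [-2.   3.9]
[ 468.8 -172.2   34.1] [-3.3  0.6] [ 1.4 -2.6]
```

View pics/tray.png

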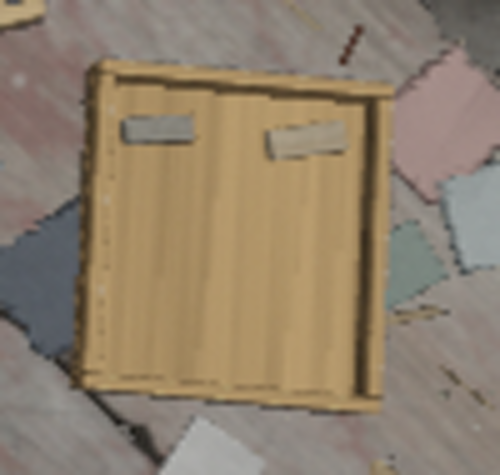

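Tray crop: the rim corners are at about (103,63), (393,90), (381,410) and (88,388). The offcuts are at the top, which is the +x end.

```bash
cat >> h.py <<'E'
def goal(p,app,jaw):
    "offset (m) and rotvec from the present pose to TCP p, fingers along app, jaws along +-jaw"
    o=robot.observe(); R0=Ro.from_euler("xyz",o["orientation"]); x=np.array(app,float);x/=np.linalg.norm(x)
    z=np.array(jaw,float); z-=x*(x@z); z/=np.linalg.norm(z)
    if z@R0.as_matrix()[:,2]<0: z=-z
    R=Ro.from_matrix(np.c_[x,np.cross(z,x),z])
    print("t",round(o["clock"],2),"pos",o["eef_pos"].round(1),"j",o["joint_pos"].round(2),"F",o["contact_force"].round(1),"w",round(o["width"],1))
    print("offset",(R0.inv().apply(np.array(p)-o["eef_pos"])/1000).round(4),"ang",(R0.inv()*R).as_rotvec().round(4))
def u(deg): return np.array([np.cos(np.radians(deg)),np.sin(np.radians(deg)),0])
E
python3 - <<'E'
from h import *
T=lambda u,v:((u+.5)/5-.5+400,(v+.5)/5-.5+250)
q=[onz("top",T(*c),45)[:2] for c in((103,63),(393,90),(381,410),(88,388))]
print(np.round(q,1),np.mean(q,0),[np.linalg.norm(q[i]-q[(i+1)%4]).round(1) for i in range(4)],np.degrees(np.arctan2(*(q[0]-q[3])[::-1])),np.degrees(np.arctan2(*(q[1]-q[2])[::-1])),np.degrees(np.arctan2(*(q[0]-q[1])[::-1])))
print(Ro.from_euler("xyz",robot.observe()["orientation"]).as_matrix().round(2))
goal([380,322,50],[0,0,-1],u(100.4))
E
```

```text
[[ 439.4 -194.6]
 [ 427.8 -327.4]
 [ 283.5 -316. ]
 [ 292.5 -184.3]] [ 360.8046799  -255.55673175] [np.float64(133.4), np.float64(144.8), np.float64(132.0), np.float64(147.2)] -4.008783181238752 -4.532509740440033 85.04044925117738
[[-0.   -0.93  0.37]
 [-0.    0.37  0.93]
 [-1.    0.   -0.  ]]
t 0.1 pos [229.2 581.  209. ] j [ 1.19  0.35  1.63  0.    1.16 -0.  ] F [ 0.8 -0.2 -0.2] w 85.4
offset [ 0.1593 -0.2353 -0.1853] ang [-5.573e-01 -1.200e-03 -4.000e-04]
```

Request:
carry_out --angular '[[-0.557,0,0],[-0.557,0,0],[-0.557,0,0],[-0.557,0,0],[-0.557,0,0],[-0.557,0,0],[-0.557,0,0],[-0.557,0,0],[-0.557,0,0],[-0.557,0,0],[-0.557,0,0],[-0.557,0,0]]' --offset '[[0.16,-0.235,-0.185],[0.16,-0.235,-0.185],[0.16,-0.235,-0.185],[0.16,-0.235,-0.185],[0.16,-0.235,-0.185],[0.16,-0.235,-0.185],[0.16,-0.235,-0.185],[0.16,-0.235,-0.185],[0.16,-0.235,-0.185],[0.16,-0.235,-0.185],[0.16,-0.235,-0.185],[0.16,-0.235,-0.185]]' --hand '[0.0854,0.0854,0.0854,0.0854,0.0854,0.0854,0.0854,0.0854,0.0854,0.0854,0.0854,0.0854]'

```text
clock: 1.1
eef_pos: [380.3, 324.4, 50.3]
orientation: [-0.887, 1.569, 0.865]
contact_force: [0.6, 0.6, -0.6]
width: 85.5
```

```bash
python3 - <<'E'
from h import *
goal([380,322,3],[0,0,-1],u(100.4))
s=robot.snapshot("side");t=robot.snapshot("top")
a=cv2.resize(s[180:290,150:290],None,fx=4,fy=4);b=cv2.resize(t[220:330,150:290],None,fx=4,fy=4)
cv2.imwrite("pics/g1.png",np.hstack([a,b])[:,:,::-1][:, :1120] if 0 else cv2.resize(np.vstack([a,b]),(560*600//880,600))[:,:,::-1])
E
```

```text
t 1.1 pos [380.3 324.4  50.3] j [ 0.7   0.38  2.03  0.    0.73 -1.05] F [ 0.6  0.6 -0.6] w 85.5
offset [ 0.0473  0.0008 -0.0023] ang [0.0002 0.0009 0.0011]
```

View pics/g1.png

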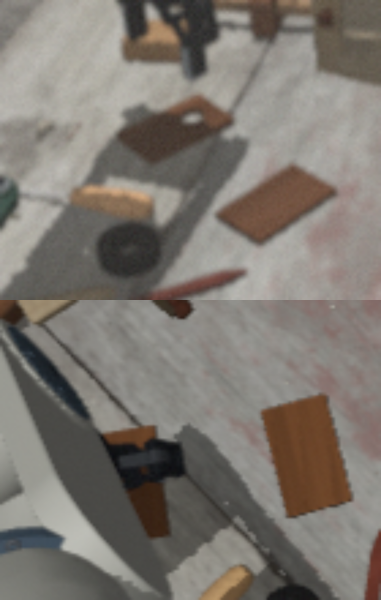

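The plates are unobstructed and the gripper is over the drilled one. I'll descend with a force check to find the true fingertip height.

Request:
carry_out --angular '[[0,0,0],[0,0,0],[0,0,0],[0,0,0],[0,0,0],[0,0,0]]' --offset '[[0.015,0,-0.001],[0.03,0,-0.001],[0.036,0,-0.001],[0.04,0,-0.001],[0.042,0,-0.001],[0.042,0,-0.001]]' --hand '[0.0854,0.0854,0.0854,0.0854,0.0854,0.0854]'

```text
clock: 1.7
eef_pos: [380.2, 322.4, 7.8]
orientation: [-0.937, 1.571, 0.816]
contact_force: [0.0, -0.3, -0.8]
width: 85.0
```

Request:
carry_out --angular '[[0,0,0],[0,0,0],[0,0,0],[0,0,0],[0,0,0],[0,0,0]]' --offset '[[0,0,0],[0,0,0],[0,0,0],[0,0,0],[0,0,0],[0,0,0]]' --hand '[0.07,0.066,0.064,0.064,0.064,0.064]'

```text
clock: 2.2
eef_pos: [380.4, 322.1, 7.8]
orientation: [-1.055, 1.571, 0.697]
contact_force: [0.1, 0.0, -1.3]
width: 64.0
```

Request:
carry_out --angular '[[0,0,0],[0,0,0],[0,0,0],[0,0,0]]' --offset '[[0.003,0,0],[0.006,0,0],[0.006,0,0],[0.006,0,0]]' --hand '[0.064,0.064,0.064,0.064]'

```text
clock: 2.53
eef_pos: [380.0, 321.9, 1.3]
orientation: [2.078, 1.57, -2.453]
contact_force: [-0.2, 0.9, -0.0]
width: 64.2
```

Request:
carry_out --angular '[[0,0,0],[0,0,0],[0,0,0],[0,0,0]]' --offset '[[0.002,0,0],[0.004,0,0],[0.004,0,0],[0.004,0,0]]' --hand '[0.064,0.064,0.064,0.064]'

```text
clock: 2.87
eef_pos: [380.2, 322.0, -2.5]
orientation: [2.149, 1.57, -2.382]
contact_force: [-0.2, 1.2, -0.3]
width: 64.2
```

Request:
carry_out --angular '[[0,0,0],[0,0,0],[0,0,0],[0,0,0],[0,0,0],[0,0,0],[0,0,0]]' --offset '[[0.001,0,0],[0.0015,0,0],[0.0015,0,0],[0.0015,0,0],[0.0015,0,0],[0.0015,0,0],[0.0015,0,0]]' --hand '[0.064,0.064,0.05,0.04,0.04,0.04,0.04]'

```text
clock: 3.45
eef_pos: [380.2, 322.1, -3.8]
orientation: [1.354, 1.571, 3.106]
contact_force: [0.3, -0.5, -0.3]
width: 39.9
```

Request:
carry_out --angular '[[0,0,0],[0,0,0],[0,0,0],[0,0,0],[0,0,0],[0,0,0]]' --offset '[[-0.02,0,0],[-0.06,0,0],[-0.1,0,0],[-0.114,0,0],[-0.114,0,0],[-0.114,0,0]]' --hand '[0.04,0.04,0.04,0.04,0.04,0.04]'

```text
clock: 3.95
eef_pos: [380.7, 322.4, 110.9]
orientation: [-1.052, 1.569, 0.7]
contact_force: [0.4, -0.7, -0.2]
width: 39.9
```

```bash
python3 - <<'E'
from h import *
s=robot.snapshot("side")
a=cv2.resize(s[130:290,140:300],None,fx=3,fy=3)
cv2.imwrite("pics/g2.png",a[:,:,::-1])
d=u(-4.3); print(np.array([361,-256,0])-10*d)
goal([351,-255,110],[0,0,-1],u(85.7))
E
```

```text
[ 351.02814866 -255.25021273    0.        ]
t 4.0 pos [380.  321.8 109.8] j [ 0.7   0.28  1.99  0.    0.87 -1.05] F [-0.   0.1 -0. ] w 39.9
offset [-1.000e-04  1.324e-01 -5.622e-01] ang [ 2.563e-01 -1.000e-04 -1.000e-04]
```

View pics/g2.png

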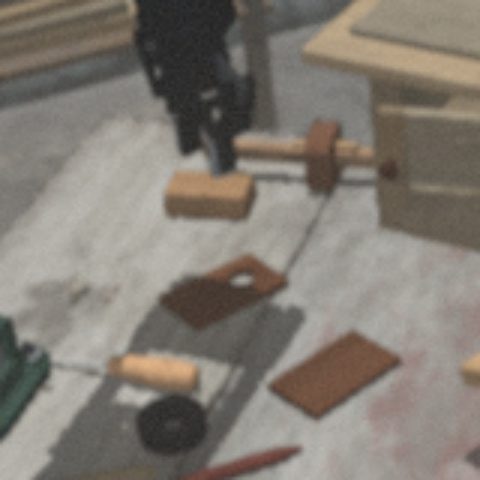

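The fingers closed above the plate or beside it. I'll compare the fingertip pixels, about (202,180) and (213,187), with the projected TCP.

```bash
python3 - <<'E'
from h import *
np.set_printoptions(precision=1,suppress=True)
p=np.array([380,321.8,109.8]); j=u(100.4)*20
for dz in(0,6,13): print(dz,*[(proj("side",p+[0,0,dz]+k*j)-[140,130])*3 for k in(-1,0,1)])
E
```

```text
0 [223.4 197. ] [209.2 187.5] [195.3 178.1]
6 [222.6 190.8] [208.4 181.3] [194.4 171.9]
13 [221.6 183.5] [207.3 174. ] [193.3 164.7]
```

The tips appear about 20 mm higher than the nominal TCP. I'll re-approach and lower in small steps under force watch.

Request:
carry_out --angular '[[0,0,0],[0,0,0],[0,0,0],[0,0,0],[0,0,0],[0,0,0],[0,0,0],[0,0,0]]' --offset '[[0,0,0],[0.02,0,0],[0.05,0,0],[0.08,0,0],[0.105,0,0],[0.113,0,0],[0.113,0,0],[0.113,0,0]]' --hand '[0.07,0.07,0.07,0.07,0.07,0.07,0.07,0.07]'

```text
clock: 4.67
eef_pos: [379.9, 321.7, -3.3]
orientation: [2.099, 1.569, -2.432]
contact_force: [0.2, -0.1, 0.3]
width: 69.9
```

Request:
carry_out --angular '[[0,0,0],[0,0,0],[0,0,0]]' --offset '[[0.0015,0,0],[0.003,0,0],[0.003,0,0]]' --hand '[0.07,0.07,0.07]'

```text
clock: 4.92
eef_pos: [380.9, 322.6, -4.9]
orientation: [-1.061, 1.569, 0.691]
contact_force: [0.6, -0.5, -0.7]
width: 70.0
```

Request:
carry_out --angular '[[0,0,0],[0,0,0],[0,0,0]]' --offset '[[0.0015,0,0],[0.003,0,0],[0.003,0,0]]' --hand '[0.07,0.07,0.07]'

```text
clock: 5.17
eef_pos: [380.3, 322.1, -8.7]
orientation: [-1.13, 1.57, 0.622]
contact_force: [-1.2, 0.1, 0.7]
width: 70.0
```

Request:
carry_out --angular '[[0,0,0],[0,0,0],[0,0,0]]' --offset '[[0.0015,0,0],[0.003,0,0],[0.003,0,0]]' --hand '[0.066,0.066,0.066]'

```text
clock: 5.42
eef_pos: [380.1, 322.0, -12.1]
orientation: [2.099, 1.57, -2.432]
contact_force: [0.3, -0.5, 0.1]
width: 65.8
```

Request:
carry_out --angular '[[0,0,0],[0,0,0],[0,0,0]]' --offset '[[0.0015,0,0],[0.002,0,0],[0.002,0,0]]' --hand '[0.066,0.066,0.066]'

```text
clock: 5.67
eef_pos: [380.2, 322.0, -14.0]
orientation: [2.181, 1.571, -2.35]
contact_force: [0.2, -0.1, 0.6]
width: 65.9
```

Request:
carry_out --angular '[[0,0,0],[0,0,0],[0,0,0],[0,0,0],[0,0,0]]' --offset '[[0,0,0],[0,0,0],[0,0,0],[0,0,0],[0,0,0]]' --hand '[0.05,0.05,0.05,0.05,0.05]'

```text
clock: 6.08
eef_pos: [380.3, 322.1, -13.8]
orientation: [-1.163, 1.571, 0.589]
contact_force: [-0.8, 0.4, -0.8]
width: 50.2
```

```bash
python3 - <<'E'
from h import *
s=robot.snapshot("side");t=robot.snapshot("top")
a=cv2.resize(s[180:260,160:260],None,fx=7,fy=7,interpolation=cv2.INTER_CUBIC)
cv2.imwrite("pics/g3.png",a[:,:,::-1])
p=np.array([380.2,322,-14]); j=u(100.4)*25
for dz in(0,14,22): print(dz,*[(proj("side",p+[0,0,dz]+k*j)-[160,180])*7 for k in(-1,0,1)])
E
```

```text
0 [427.03832106 396.29711175] [387.51234094 367.00869158] [348.80739606 338.32865165]
14 [423.06216559 366.11493874] [383.32121539 336.95492698] [344.41107656 308.40452493]
22 [420.76652802 348.68922921] [380.9017278  319.60524138] [341.87340317 291.13151739]
```

View pics/g3.png

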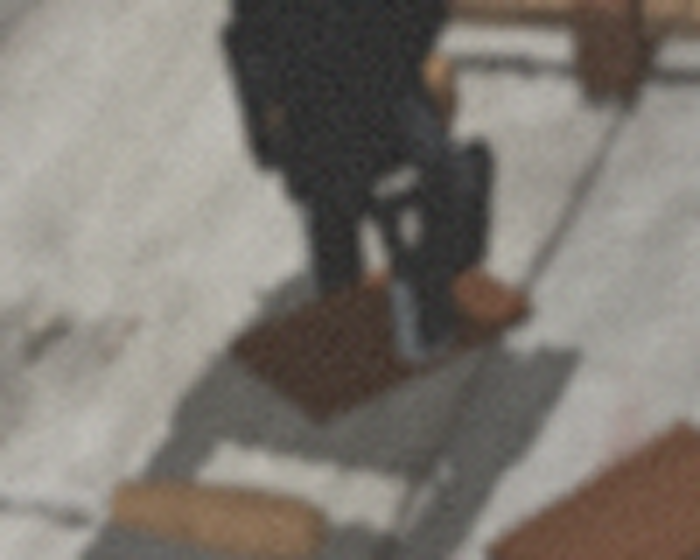

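The fingertips at (425,355) and (340,285) hover just above the plate top, so they sit about 21 mm above the nominal TCP. They are centred along the plate. I'll open, go about 6 mm lower and grip.

Request:
carry_out --angular '[[0,0,0],[0,0,0],[0,0,0],[0,0,0],[0,0,0],[0,0,0]]' --offset '[[0,0,0],[0,0,0],[0,0,0],[0.003,0,0],[0.0055,0,0],[0.0055,0,0]]' --hand '[0.07,0.07,0.07,0.07,0.07,0.07]'

```text
clock: 6.68
eef_pos: [380.0, 321.8, -19.9]
orientation: [2.106, 1.57, -2.425]
contact_force: [0.4, 0.6, -0.2]
width: 70.3
```

Request:
carry_out --angular '[[0,0,0],[0,0,0],[0,0,0],[0,0,0],[0,0,0]]' --offset '[[0,0,0],[0,0,0],[0,0,0],[0,0,0],[0,0,0]]' --hand '[0.04,0.04,0.04,0.04,0.04]'

```text
clock: 7.1
eef_pos: [380.2, 322.0, -18.6]
orientation: [2.015, 1.571, -2.516]
contact_force: [-3.4, -1.8, 11.3]
width: 53.9
```

Request:
carry_out --angular '[[0,0,0],[0,0,0]]' --offset '[[0,0,0],[0,0,0]]' --hand '[0.04,0.04]'

```text
clock: 7.27
eef_pos: [380.2, 322.0, -18.7]
orientation: [2.091, 1.571, -2.44]
contact_force: [-2.4, -2.3, 11.9]
width: 53.6
```

Request:
carry_out --angular '[[0,0,0],[0,0,0],[0,0,0],[0,0,0],[0,0,0]]' --offset '[[-0.003,0,0],[-0.01,0,0],[-0.025,0,0],[-0.04,0,0],[-0.04,0,0]]' --hand '[0.04,0.04,0.04,0.04,0.04]'

```text
clock: 7.68
eef_pos: [381.6, 323.2, 23.1]
orientation: [-1.056, 1.567, 0.696]
contact_force: [0.3, 0.9, -1.3]
width: 53.3
```

```bash
python3 - <<'E'
from h import *
s=robot.snapshot("side")
a=cv2.resize(s[150:250,160:260],None,fx=6,fy=6,interpolation=cv2.INTER_CUBIC)
cv2.imwrite("pics/g4.png",a[:,:,::-1])
goal([351,-255,110],[0,0,-1],u(85.7))
E
```

```text
t 7.73 pos [381.2 322.9  22.1] j [ 0.7   0.43  2.04 -0.    0.67 -1.05] F [-0.2  0.4 -0.5] w 52.8
offset [-0.0891  0.1336 -0.5628] ang [0.2563 0.0018 0.0024]
```

View pics/g4.png

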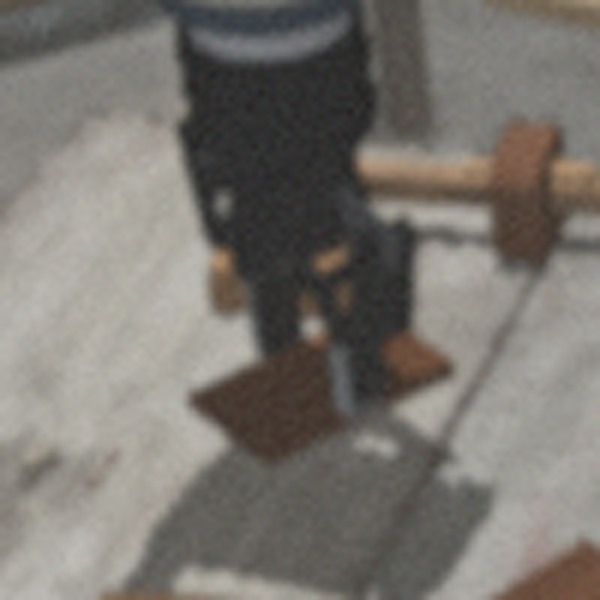

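The plate is held, with its near edge at about (340,410) and clear of its shadow. I'll carry it to the tray.

Request:
carry_out --angular '[[0,0,0],[0,0,0],[0,0,0],[0.03,0,0],[0.06,0,0],[0.09,0,0],[0.12,0,0],[0.15,0,0],[0.18,0,0],[0.2,0,0],[0.22,0,0],[0.256,0,0]]' --offset '[[-0.02,0,0],[-0.05,0.01,-0.01],[-0.08,0.02,-0.035],[-0.09,0.03,-0.07],[-0.09,0.045,-0.105],[-0.09,0.06,-0.14],[-0.09,0.07,-0.175],[-0.09,0.08,-0.21],[-0.09,0.09,-0.245],[-0.09,0.1,-0.28],[-0.09,0.105,-0.315],[-0.09,0.11,-0.35]]' --hand '[0.04,0.04,0.04,0.04,0.04,0.04,0.04,0.04,0.04,0.04,0.04,0.04]'

```text
clock: 8.73
eef_pos: [334.2, -43.6, 110.4]
orientation: [1.265, 1.571, 2.76]
contact_force: [1.4, 0.1, -0.6]
width: 53.3
```

```bash
python3 - <<'E'
from h import *
goal([351,-255,75],[0,0,-1],u(85.7))
E
```

```text
t 8.73 pos [334.2 -43.6 110.4] j [-0.13  0.04  2.3   0.    0.8  -1.63] F [ 1.4  0.1 -0.6] w 53.3
offset [ 0.0354 -0.0326 -0.2096] ang [-0.0003  0.     -0.0001]
```

Request:
carry_out --angular '[[0,0,0],[0,0,0],[0,0,0],[0,0,0],[0,0,0],[0,0,0],[0,0,0],[0,0,0],[0,0,0],[0,0,0],[0,0,0],[0,0,0]]' --offset '[[0,-0.006,-0.035],[0,-0.012,-0.07],[0,-0.018,-0.105],[0.01,-0.024,-0.14],[0.02,-0.028,-0.17],[0.03,-0.033,-0.195],[0.035,-0.033,-0.21],[0.055,-0.033,-0.21],[0.075,-0.033,-0.21],[0.095,-0.033,-0.21],[0.103,-0.033,-0.21],[0.103,-0.033,-0.21]]' --hand '[0.04,0.04,0.04,0.04,0.04,0.04,0.04,0.04,0.04,0.04,0.04,0.04]'

```text
clock: 9.73
eef_pos: [352.0, -253.7, 6.5]
orientation: [1.003, 1.569, 2.499]
contact_force: [0.2, 1.8, 4.1]
width: 53.5
```

Request:
carry_out --angular '[[0,0,0],[0,0,0],[0,0,0],[0,0,0],[0,0,0],[0,0,0],[0,0,0],[0,0,0],[0,0,0]]' --offset '[[0,0,0],[0,0,0],[0,0,0],[0,0,0],[-0.02,0,0],[-0.05,0,0],[-0.09,0,0],[-0.12,0,0],[-0.12,0,0]]' --hand '[0.068,0.072,0.072,0.072,0.072,0.072,0.072,0.072,0.072]'

```text
clock: 10.48
eef_pos: [355.3, -256.0, 133.1]
orientation: [-2.125, 1.562, -0.629]
contact_force: [1.7, -1.5, 0.1]
width: 72.1
```

```bash
python3 - <<'E'
from h import *
goal([350,60,120],[0,0,-1],u(105.6))
R=Ro.from_euler("xyz",robot.observe()["orientation"]).as_matrix();print(R.round(2))
s=robot.snapshot("side");cv2.imwrite("pics/tr1.png",s[:,:,::-1])
hsv=cv2.cvtColor(s,cv2.COLOR_RGB2HSV);m=cv2.inRange(hsv,(0,90,30),(14,255,160))
cs,_=cv2.findContours(m[330:430,280:400],cv2.RETR_EXTERNAL,cv2.CHAIN_APPROX_NONE)
for c in cs:
  if cv2.contourArea(c)>100:
    W=np.array([onz("side",q+[280,330],29)[:2] for q in c[:,0]],np.float32);print(cv2.contourArea(c),cv2.minAreaRect(W))
E
```

```text
t 10.48 pos [ 355.3 -256.   133.1] j [-0.63  0.16  2.1  -0.    0.88 -2.12] F [ 1.7 -1.5  0.1] w 72.1
offset [0.0114 0.0289 0.3148] ang [-0.347  -0.006   0.0067]
[[ 0.01 -1.    0.07]
 [-0.01  0.07  1.  ]
 [-1.   -0.01 -0.  ]]
203.5 ((375.041015625, -253.9729461669922), (59.5273551940918, 61.54335021972656), 0.560315728187561)
```

Request:
carry_out --angular '[[0,0,0],[0,0,0],[-0.05,0,0],[-0.1,0,0],[-0.15,0,0],[-0.2,0,0],[-0.25,0,0],[-0.3,0,0],[-0.347,-0.006,0.007],[-0.347,-0.006,0.007],[-0.347,-0.006,0.007],[-0.347,-0.006,0.007]]' --offset '[[0,0,0.03],[0,0.01,0.065],[0,0.02,0.1],[0,0.02,0.135],[0,0.02,0.17],[0,0.025,0.205],[0,0.03,0.24],[0,0.03,0.275],[0.005,0.03,0.305],[0.01,0.03,0.315],[0.011,0.029,0.315],[0.011,0.029,0.315]]' --hand '[0.075,0.075,0.075,0.075,0.075,0.075,0.075,0.075,0.075,0.075,0.075,0.075]'

```text
clock: 11.53
eef_pos: [346.1, 62.5, 115.8]
orientation: [0.842, 1.56, 2.687]
contact_force: [-0.1, 0.6, 0.1]
width: 74.7
```

```bash
python3 - <<'E'
from h import *
goal([406.5,169.5,20],[0,0,-1],u(105.6))
t=robot.snapshot("top")
s=robot.snapshot("side")
cv2.imwrite("pics/tr2.png",s[300:440,260:420][:,:,::-1])
for nm,im in(("top",t),("side",s)):
  hsv=cv2.cvtColor(im,cv2.COLOR_RGB2HSV);m=cv2.inRange(hsv,(0,90,30),(14,255,160))
  x0,y0,x1,y1=(400,250,500,345) if nm=="top" else (280,330,400,430)
  cs,_=cv2.findContours(m[y0:y1,x0:x1],cv2.RETR_EXTERNAL,cv2.CHAIN_APPROX_NONE)
  for c in cs:
   if cv2.contourArea(c)>100:
    W=np.array([onz(nm,q+[x0,y0],29)[:2] for q in c[:,0]],np.float32);print(nm,cv2.contourArea(c),cv2.minAreaRect(W))
E
```

```text
t 11.53 pos [346.1  62.5 115.8] j [ 0.17  0.06  2.26  0.01  0.83 -1.68] F [-0.1  0.6  0.1] w 74.7
offset [ 0.0958 -0.0879  0.086 ] ang [ 0.0019  0.0071 -0.0079]
top 993.0 ((352.26287841796875, -254.51187133789062), (58.647762298583984, 96.62553405761719), 83.35435485839844)
side 1425.5 ((352.2454528808594, -254.35552978515625), (63.061370849609375, 105.63699340820312), 88.67322540283203)
```

The drilled plate lies in the tray at (352,-254.5), about 9 mm from its centre, and measures 97x59, so it is flat. Next is the sound plate.

Request:
carry_out --angular '[[0,0.007,-0.008],[0,0.007,-0.008],[0,0.007,-0.008],[0,0.007,-0.008],[0,0.007,-0.008],[0,0.007,-0.008],[0,0.007,-0.008],[0,0.007,-0.008]]' --offset '[[0,-0.025,0.025],[0,-0.05,0.05],[0.01,-0.075,0.075],[0.04,-0.088,0.086],[0.07,-0.088,0.086],[0.096,-0.088,0.086],[0.096,-0.088,0.086],[0.096,-0.088,0.086]]' --hand '[0.072,0.072,0.072,0.072,0.072,0.072,0.072,0.072]'

```text
clock: 12.3
eef_pos: [406.9, 167.9, 20.2]
orientation: [1.865, 1.569, -2.577]
contact_force: [-0.1, 0.2, -0.5]
width: 72.1
```

```bash
python3 - <<'E'
from h import *
goal([406.5,169.5,-18.5],[0,0,-1],u(105.6))
E
```

```text
t 12.3 pos [406.9 167.9  20.2] j [ 0.39  0.37  2.16 -0.    0.61 -1.45] F [-0.1  0.2 -0.5] w 72.1
offset [ 0.0387 -0.0001  0.0016] ang [-0.0017 -0.0004 -0.0014]
```

Request:
carry_out --angular '[[0,0,0],[0,0,0],[0,0,0],[0,0,0],[0,0,0],[0,0,0],[0,0,0],[0,0,0],[0,0,0],[0,0,0]]' --offset '[[0.015,0,0.002],[0.028,0,0.002],[0.036,0,0.002],[0.0385,0,0.002],[0.0385,0,0.002],[0.0385,0,0.002],[0.0385,0,0.002],[0.0385,0,0.002],[0.0385,0,0.002],[0.0385,0,0.002]]' --hand '[0.072,0.072,0.072,0.072,0.072,0.04,0.04,0.04,0.04,0.04]'

```text
clock: 13.13
eef_pos: [409.8, 172.2, -15.2]
orientation: [-1.498, 1.564, 0.345]
contact_force: [-2.5, -2.7, 30.5]
width: 40.7
```

The fingers slipped over the top because the grip was too shallow. I'll lift slightly, reopen, go deeper and check that the plate has not moved.

Request:
carry_out --angular '[[0,0,0],[0,0,0],[0,0,0],[0,0,0],[0,0,0]]' --offset '[[-0.01,0,0],[-0.03,0,0],[-0.05,0,0],[-0.05,0,0],[-0.05,0,0]]' --hand '[0.04,0.075,0.075,0.075,0.075]'

```text
clock: 13.55
eef_pos: [408.4, 171.8, 33.6]
orientation: [-1.482, 1.565, 0.361]
contact_force: [0.5, 0.3, -0.4]
width: 74.9
```

```bash
python3 - <<'E'
from h import *
goal([406.5,169.5,-24],[0,0,-1],u(105.6))
for nm in("side","top"):
  im=robot.snapshot(nm)
  hsv=cv2.cvtColor(im,cv2.COLOR_RGB2HSV);m=cv2.inRange(hsv,(0,90,30),(14,255,160))
  x0,y0,x1,y1=(235,245,295,310) if nm=="top" else (222,232,280,275)
  cs,_=cv2.findContours(m[y0:y1,x0:x1],cv2.RETR_EXTERNAL,cv2.CHAIN_APPROX_NONE)
  for c in cs:
   if cv2.contourArea(c)>40:
    W=np.array([onz(nm,q+[x0,y0],8)[:2] for q in c[:,0]],np.float32);print(nm,cv2.contourArea(c),cv2.minAreaRect(W))
E
```

```text
t 13.55 pos [408.4 171.8  33.6] j [ 0.39  0.34  2.15 -0.    0.64 -1.45] F [ 0.5  0.3 -0.4] w 74.9
offset [ 0.0576  0.0028 -0.0017] ang [-0.      0.0005  0.0054]
side 110.0 ((435.28509521484375, 176.15823364257812), (28.46088409423828, 55.38067626953125), 25.056133270263672)
```

Request:
carry_out --angular '[[0,0,0.005],[0,0,0.005],[0,0,0.005],[0,0,0.005],[0,0,0.005],[0,0,0.005]]' --offset '[[0.015,0.002,-0.002],[0.03,0.002,-0.002],[0.045,0.002,-0.002],[0.053,0.002,-0.002],[0.0575,0.002,-0.002],[0.0575,0.002,-0.002]]' --hand '[0.075,0.075,0.075,0.075,0.075,0.075]'

```text
clock: 14.15
eef_pos: [405.1, 168.5, -26.3]
orientation: [1.613, 1.565, -2.827]
contact_force: [-0.3, 0.6, 1.3]
width: 75.0
```

Request:
carry_out --angular '[[0,0,0],[0,0,0],[0,0,0],[0,0,0],[0,0,0]]' --offset '[[0,0,0],[0,0,0],[0,0,0],[0,0,0],[0,0,0]]' --hand '[0.055,0.055,0.055,0.055,0.055]'

```text
clock: 14.57
eef_pos: [406.2, 169.0, -24.5]
orientation: [1.493, 1.569, -2.948]
contact_force: [-2.9, 0.0, 7.6]
width: 55.9
```

Request:
carry_out --angular '[[0,0,0],[0,0,0],[0,0,0]]' --offset '[[0,0,0],[0,0,0],[0,0,0]]' --hand '[0.045,0.045,0.045]'

```text
clock: 14.82
eef_pos: [406.2, 169.0, -24.5]
orientation: [1.506, 1.569, -2.934]
contact_force: [-2.8, -0.8, 7.4]
width: 56.2
```

Request:
carry_out --angular '[[0,0,0],[0,0,0],[0,0,0],[0,0,0],[0,0,0],[0,0,0],[0,0,0],[0,0,0]]' --offset '[[-0.004,0,0],[-0.015,0,0],[-0.035,0,0],[-0.065,0,0],[-0.1,0,0],[-0.135,0,0],[-0.16,0,0],[-0.16,0,0]]' --hand '[0.045,0.045,0.045,0.045,0.045,0.045,0.045,0.045]'

```text
clock: 15.48
eef_pos: [409.7, 170.3, 140.1]
orientation: [-1.395, 1.564, 0.448]
contact_force: [1.2, 0.9, 0.4]
width: 55.6
```

```bash
python3 - <<'E'
from h import *
goal([406.5,169.5,135],[0,0,-1],u(105.6))
s=robot.snapshot("side");t=robot.snapshot("top")
a=cv2.resize(s[130:260,180:310],None,fx=4,fy=4,interpolation=cv2.INTER_CUBIC)
cv2.imwrite("pics/g5.png",a[:,:,::-1])
E
```

```text
t 15.48 pos [409.7 170.3 140.1] j [ 0.39  0.16  2.08  0.    0.9  -1.45] F [1.2 0.9 0.4] w 55.6
offset [0.0051 0.0033 0.0001] ang [-0.      0.0011  0.0063]
```

View pics/g5.png

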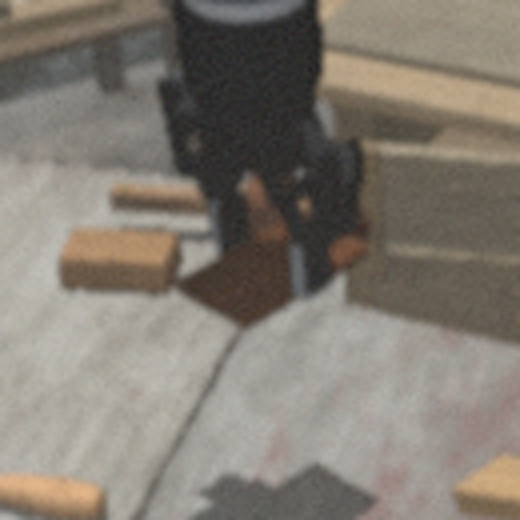

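The sound plate is held firmly: left corner (180,287), bottom corner (240,325). I'll work out the grip offset and the hover pose over the head.

```bash
sed -i 's/def goal(p,app,jaw):/def goal(p,app,jaw,keep=False):/; s/    if z@R0/    if not keep and z@R0/' h.py
cat >> h.py <<'E'
S0,YAW=np.radians(24.6),-74.8
ex=np.cos(S0)*u(YAW)+np.array([0,0,np.sin(S0)]); ez=np.array([0,0,np.cos(S0)])-np.sin(S0)*u(YAW); ey=np.cross(ez,ex)
CEN=np.array([476.9,-2.4,103.3]); D=24.5
def head(dx,dz,dy=0,slope=0): goal(CEN+dx*ex+dy*ey+(dz-D)*ez,-ez,ey,True)
def inhead():
    o=robot.observe(); d=o["eef_pos"]-CEN+D*ez; R=Ro.from_euler("xyz",o["orientation"]).as_matrix(); f=o["contact_force"]
    print("t",round(o["clock"],2),"xyz",(d@np.c_[ex,ey,ez]).round(1),"app.ex,ey",(R[:,0]@ex).round(4),(R[:,0]@ey).round(4),"jaw.ex",(R[:,2]@ex).round(4),"F",(f@np.c_[ex,ey,ez]).round(1),"T",(o["torque"]@np.c_[ex,ey,ez]).round(2),"w",round(o["width"],1))
E
python3 - <<'E'
from h import *
c=np.array([409.7,170.3]); a=u(15.6)[:2]; b=u(105.6)[:2]
for q,z in(((180,287),172),((240,325),168),((367,243),172)):
    P=onz("side",(q[0]/4+180,q[1]/4+130),z)[:2]-c; print(z,(P@a).round(1),(P@b).round(1))
head(-15,40)
E
```

```text
172 -49.5 18.2
168 -49.2 -28.9
172 50.5 -26.7
t 15.58 pos [407.3 169.3 135.9] j [ 0.39  0.16  2.08  0.    0.9  -1.45] F [ 0.9  0.  -2. ] w 56.1
offset [ 0.0247 -0.0211 -0.164 ] ang [ 1.5511  0.3389 -0.3359]
```

```bash
python3 - <<'E'
from h import *
t=cv2.imread("pics/top0.png")
hsv=cv2.cvtColor(t,cv2.COLOR_BGR2HSV)[160:215,280:330]
m=cv2.inRange(hsv,(0,0,140),(180,60,255)); 
n,l,st,ce=cv2.connectedComponentsWithStats(m); k=1+np.argmax(st[1:,4]); print(st[k],ce[k])
J=onz("top",ce[k]+[280,160],90); print("jar",J)
d=J-CEN; print("in head axes",d@ex,d@ey,"horizontal dist along u(YAW)",d@u(YAW),d@ey)
E
```

```text
[ 11  11  26  25 488] [23.76639344 23.04098361]
jar [611.91603265  73.11252957  90.        ]
in head axes -39.60660612892963 150.09126663394704 horizontal dist along u(YAW) -37.47109386974708 150.09126663394704
```

Request:
carry_out --angular '[[0.12,0.025,-0.025],[0.24,0.05,-0.05],[0.36,0.08,-0.08],[0.48,0.105,-0.105],[0.6,0.13,-0.13],[0.72,0.155,-0.155],[0.84,0.185,-0.18],[0.96,0.21,-0.21],[1.08,0.235,-0.235],[1.2,0.26,-0.26],[1.32,0.29,-0.285],[1.44,0.315,-0.31]]' --offset '[[-0.01,-0.002,-0.014],[-0.02,-0.004,-0.028],[-0.025,-0.005,-0.042],[-0.03,-0.007,-0.056],[-0.03,-0.009,-0.07],[-0.025,-0.011,-0.084],[-0.02,-0.013,-0.098],[-0.01,-0.015,-0.112],[0,-0.017,-0.126],[0.01,-0.018,-0.14],[0.015,-0.02,-0.154],[0.02,-0.021,-0.164]]' --hand '[0.045,0.045,0.045,0.045,0.045,0.045,0.045,0.045,0.045,0.045,0.045,0.045]'

```text
clock: 16.58
eef_pos: [469.4, 15.5, 112.6]
orientation: [-1.65, 1.167, -1.266]
contact_force: [0.4, -0.8, -0.4]
width: 56.0
```

```bash
python3 - <<'E'
from h import *
inhead(); head(-15,25)
E
```

```text
t 16.58 xyz [-13.6  -2.5  40.9] app.ex,ey -0.0257 0.0155 jaw.ex -0.1146 F [ 0.7  0.1 -0.7] T [0.02 0.25 0.04] w 56.0
t 16.58 pos [469.4  15.5 112.6] j [ 0.34  0.27  2.1  -0.54  0.87  0.33] F [ 0.4 -0.8 -0.4] w 56.0
offset [0.016  0.0007 0.0024] ang [ 0.1151  0.017  -0.0248]
```

Request:
carry_out --angular '[[0.06,0.009,-0.012],[0.115,0.017,-0.025],[0.115,0.017,-0.025],[0.115,0.017,-0.025],[0.115,0.017,-0.025],[0.115,0.017,-0.025]]' --offset '[[0.003,0,0.001],[0.006,0.0005,0.0015],[0.011,0.0005,0.0025],[0.016,0.0005,0.0025],[0.016,0.0005,0.0025],[0.016,0.0005,0.0025]]' --hand '[0.045,0.045,0.045,0.045,0.045,0.045]'

```text
clock: 17.08
eef_pos: [474.2, 11.7, 99.1]
orientation: [-1.57, 1.143, -1.299]
contact_force: [-0.3, 0.5, -1.7]
width: 55.9
```

```bash
python3 - <<'E'
from h import *
inhead()
s=robot.snapshot("side");t=robot.snapshot("top")
a=cv2.resize(s[190:290,270:390],None,fx=6,fy=6,interpolation=cv2.INTER_CUBIC)
cv2.imwrite("pics/h1.png",a[:,:,::-1]);cv2.imwrite("pics/h1t.png",t[:,:,::-1])
np.set_printoptions(precision=0,suppress=True)
# expected plate corners & head corners in this crop
o=robot.observe()["eef_pos"]+D*ez
for k in((-48,-29,0),(48,-29,0),(48,29,0),(-48,29,0)):
    P=o+k[0]*ex+k[1]*ey; print("plate",k,(proj("side",P)-[270,190]+.5)*6-.5,(proj("top",P+8*ez)))
for k in((-52,-21),(48,-21),(48,21)): P=CEN+k[0]*ex+k[1]*ey; print("head",k,(proj("side",P)-[270,190]+.5)*6-.5)
E
```

```text
t 17.08 xyz [-14.8   1.   26.6] app.ex,ey -0.0016 0.0029 jaw.ex -0.0059 F [-1.2 -0.2 -1.3] T [-0.01  0.21 -0.  ] w 55.9
plate (-48, -29, 0) [ 83. 321.] [309. 262.]
plate (48, -29, 0) [263. 334.] [349. 249.]
plate (48, 29, 0) [371. 258.] [342. 223.]
plate (-48, 29, 0) [189. 250.] [302. 236.]
head (-52, -21) [137. 380.]
head (48, -21) [329. 398.]
head (48, 21) [406. 341.]
```

View pics/h1.png

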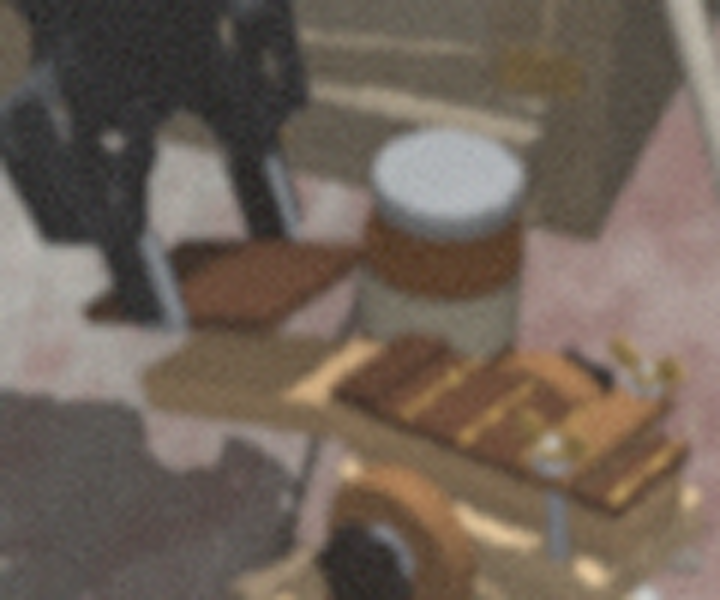

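The plate hovers parallel to the head. Its near edge runs (88,318) to (265,326) and the head's near edge (145,382) to (330,400), both within about 2 mm of prediction. I'll lower it in steps.

Request:
carry_out --angular '[[0,0,0],[0,0,0],[0,0,0],[0,0,0],[0,0,0],[0,0,0]]' --offset '[[0.006,0,0],[0.012,0,-0.001],[0.017,0,-0.001],[0.02,0,-0.001],[0.02,0,-0.001],[0.02,0,-0.001]]' --hand '[0.045,0.045,0.045,0.045,0.045,0.045]'

```text
clock: 17.68
eef_pos: [475.9, 3.6, 81.2]
orientation: [-1.567, 1.143, -1.297]
contact_force: [-0.1, -0.5, -1.3]
width: 55.5
```

```bash
python3 - <<'E'
from h import *
inhead(); head(-8,4)
E
```

```text
t 17.68 xyz [-14.7   0.7   7. ] app.ex,ey -0.0013 0.0035 jaw.ex -0.0042 F [-0.1 -0.2 -1.4] T [ 0.    0.26 -0.03] w 55.5
t 17.68 pos [475.9   3.6  81.2] j [ 0.33  0.34  2.11 -0.61  0.82  0.5 ] F [-0.1 -0.5 -1.3] w 55.5
offset [ 0.003  -0.0067 -0.0007] ang [ 0.0042  0.0035 -0.0013]
```

Request:
carry_out --angular '[[0.004,0.003,-0.001],[0.004,0.003,-0.001],[0.004,0.003,-0.001],[0.004,0.003,-0.001]]' --offset '[[0.001,0,-0.0005],[0.003,0,-0.0005],[0.004,0,-0.0005],[0.004,0,-0.0005]]' --hand '[0.045,0.045,0.045,0.045]'

```text
clock: 18.02
eef_pos: [476.1, 2.0, 77.7]
orientation: [-1.569, 1.142, -1.303]
contact_force: [-0.7, 0.9, -0.9]
width: 55.7
```

Request:
carry_out --angular '[[0,0,0],[0,0,0],[0,0,0],[0,0,0]]' --offset '[[0.001,0,0],[0.002,0,0],[0.002,0,0],[0.002,0,0]]' --hand '[0.045,0.045,0.045,0.045]'

```text
clock: 18.35
eef_pos: [476.4, 1.3, 76.5]
orientation: [-1.567, 1.142, -1.302]
contact_force: [-2.9, 1.3, 8.7]
width: 55.5
```

```bash
python3 - <<'E'
from h import *
inhead()
E
```

```text
t 18.35 xyz [-14.6   0.5   1.6] app.ex,ey -0.0002 0.0014 jaw.ex 0.0002 F [ 1.8 -2.5  8.7] T [-0.47  0.39  0.07] w 55.5
```

Contact came at dz≈1.6 with 9 N. I'll lift 2 mm and slide up to the step.

Request:
carry_out --angular '[[0,0,0],[0,0,0],[0,0,0],[0,0,0],[0,0,0],[0,0,0]]' --offset '[[-0.003,0,0],[-0.003,-0.003,0],[-0.003,-0.006,-0.0005],[-0.003,-0.009,-0.0005],[-0.003,-0.01,-0.0005],[-0.003,-0.01,-0.0005]]' --hand '[0.045,0.045,0.045,0.045,0.045,0.045]'

```text
clock: 18.85
eef_pos: [478.0, -6.8, 83.0]
orientation: [-1.568, 1.142, -1.303]
contact_force: [-0.5, -1.0, -0.6]
width: 55.9
```

```bash
python3 - <<'E'
from h import *
inhead()
E
```

```text
t 18.85 xyz [-4.3 -0.1  4.2] app.ex,ey -0.0003 0.0012 jaw.ex 0.0004 F [ 0.5 -0.7 -0.9] T [ 0.03  0.29 -0.01] w 55.9
```

Request:
carry_out --angular '[[0,0,0],[0,0,0],[0,0,0],[0,0,0]]' --offset '[[0,-0.001,0],[0,-0.002,0],[0,-0.002,0],[0,-0.002,0]]' --hand '[0.045,0.045,0.045,0.045]'

```text
clock: 19.18
eef_pos: [478.4, -8.2, 83.8]
orientation: [-1.568, 1.142, -1.303]
contact_force: [-0.2, -0.3, -0.4]
width: 55.9
```

```bash
python3 - <<'E'
from h import *
inhead()
E
```

```text
t 19.18 xyz [-2.7 -0.1  4.2] app.ex,ey -0.0003 0.0012 jaw.ex -0.0001 F [ 0.1 -0.3 -0.5] T [-0.07  0.22  0.04] w 55.9
```

Request:
carry_out --angular '[[0,0,0],[0,0,0],[0,0,0]]' --offset '[[0.0005,-0.001,0],[0.0005,-0.0015,0],[0.0005,-0.0015,0]]' --hand '[0.045,0.045,0.045]'

```text
clock: 19.43
eef_pos: [478.9, -9.7, 84.0]
orientation: [-1.568, 1.142, -1.302]
contact_force: [-0.3, 0.7, 0.6]
width: 55.9
```

Request:
carry_out --angular '[[0,0,0],[0,0,0],[0,0,0]]' --offset '[[0,-0.001,0],[0,-0.0015,0],[0,-0.0015,0]]' --hand '[0.045,0.045,0.045]'

```text
clock: 19.68
eef_pos: [479.3, -11.1, 84.7]
orientation: [-1.568, 1.142, -1.302]
contact_force: [0.4, 0.9, 1.2]
width: 55.9
```

```bash
python3 - <<'E'
from h import *
inhead()
E
```

```text
t 19.68 xyz [ 0.4 -0.   3.8] app.ex,ey -0.0003 0.0014 jaw.ex -0.0001 F [-0.2  0.6  1.4] T [ 0.03  0.25 -0.03] w 55.9
```

Request:
carry_out --angular '[[0,0,0],[0,0,0],[0,0,0]]' --offset '[[0,-0.001,0],[0,-0.0015,0],[0,-0.0015,0]]' --hand '[0.045,0.045,0.045]'

```text
clock: 19.93
eef_pos: [479.6, -12.4, 85.3]
orientation: [-1.568, 1.142, -1.302]
contact_force: [-0.1, 0.6, 0.7]
width: 55.9
```

```bash
python3 - <<'E'
from h import *
inhead()
E
```

```text
t 19.93 xyz [ 1.9 -0.   3.8] app.ex,ey -0.0003 0.0013 jaw.ex 0.0 F [-0.3  0.1  0.9] T [0.01 0.2  0.  ] w 55.9
```

Request:
carry_out --angular '[[0,0,0],[0,0,0],[0,0,0]]' --offset '[[0,-0.0007,0],[0,-0.0012,0],[0,-0.0012,0]]' --hand '[0.045,0.045,0.045]'

```text
clock: 20.18
eef_pos: [479.9, -13.4, 85.7]
orientation: [-1.568, 1.142, -1.302]
contact_force: [-0.1, 1.3, 0.9]
width: 55.8
```

```bash
python3 - <<'E'
from h import *
inhead()
E
```

```text
t 20.18 xyz [ 3.1 -0.   3.8] app.ex,ey -0.0003 0.0013 jaw.ex -0.0 F [-0.7  0.2  1.4] T [-0.    0.27 -0.07] w 55.8
```

Request:
carry_out --angular '[[0,0,0],[0,0,0],[0,0,0]]' --offset '[[0,-0.0007,0],[0,-0.0012,0],[0,-0.0012,0]]' --hand '[0.045,0.045,0.045]'

```text
clock: 20.43
eef_pos: [480.1, -14.5, 86.2]
orientation: [-1.568, 1.142, -1.302]
contact_force: [-0.6, 1.6, 1.0]
width: 55.6
```

```bash
python3 - <<'E'
from h import *
inhead()
E
```

```text
t 20.43 xyz [ 4.3 -0.1  3.8] app.ex,ey -0.0003 0.0013 jaw.ex -0.0 F [-1.1 -0.1  1.6] T [0.02 0.29 0.01] w 55.6
```

Request:
carry_out --angular '[[0,0,0],[0,0,0],[0,0,0]]' --offset '[[0,-0.0007,0],[0,-0.0012,0],[0,-0.0012,0]]' --hand '[0.045,0.045,0.045]'

```text
clock: 20.68
eef_pos: [480.4, -15.6, 86.8]
orientation: [-1.568, 1.142, -1.302]
contact_force: [-0.7, 1.5, 0.5]
width: 56.0
```

```bash
python3 - <<'E'
from h import *
inhead()
E
```

```text
t 20.68 xyz [ 5.5 -0.1  3.8] app.ex,ey -0.0003 0.0013 jaw.ex -0.0001 F [-1.2 -0.3  1.1] T [0.05 0.3  0.04] w 56.0
```

Request:
carry_out --angular '[[0,0,0],[0,0,0],[0,0,0]]' --offset '[[0,-0.0007,0],[0,-0.0012,0],[0,-0.0012,0]]' --hand '[0.045,0.045,0.045]'

```text
clock: 20.93
eef_pos: [480.7, -16.6, 87.3]
orientation: [-1.568, 1.142, -1.302]
contact_force: [-0.9, 3.0, -0.3]
width: 56.1
```

```bash
python3 - <<'E'
from h import *
inhead()
s=robot.snapshot("side")
a=cv2.resize(s[210:290,285:375],None,fx=8,fy=7.5,interpolation=cv2.INTER_CUBIC)
cv2.imwrite("pics/h2.png",a[:,:,::-1])
np.set_printoptions(precision=0,suppress=True)
o=robot.observe()["eef_pos"]+D*ez
for k in((-48,-29,0),(48,-29,0),(48,29,0),(48,-29,8)):
    P=o+k[0]*ex+k[1]*ey+k[2]*ez; print("plate",k,(proj("side",P)-[285,210]+.5)*[8,7.5]-.5)
E
```

```text
t 20.93 xyz [ 6.7 -0.1  3.8] app.ex,ey -0.0003 0.0013 jaw.ex -0.0 F [-3.  -0.1  1. ] T [0.02 0.29 0.02] w 56.1
plate (-48, -29, 0) [ 65. 330.]
plate (48, -29, 0) [312. 351.]
plate (48, 29, 0) [455. 252.]
plate (48, -29, 8) [303. 325.]
```

View pics/h2.png

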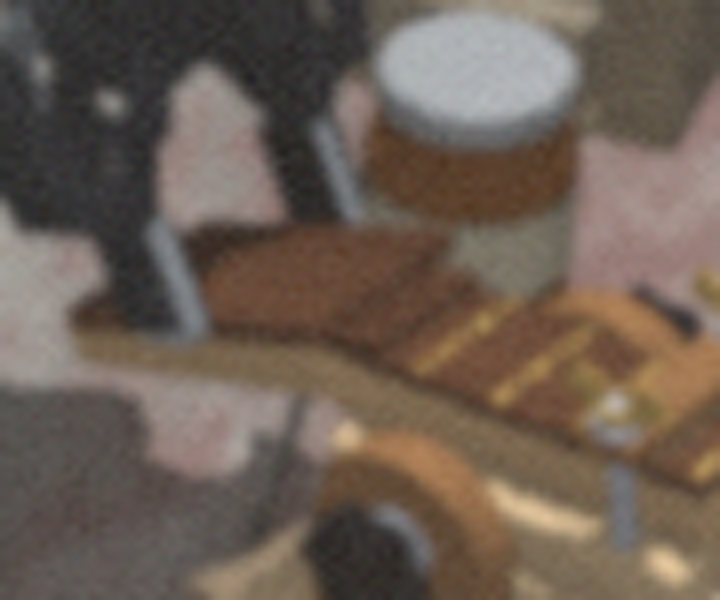

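The plate end meets the fingerboard's end at about (330,340) and Fx has risen to -3 N. The plate's low end at (75,325) matches a head tip about 4 mm further out. I'll confirm with one more nudge.

Request:
carry_out --angular '[[0,0,0],[0,0,0],[0,0,0]]' --offset '[[0,-0.0005,0],[0,-0.001,0],[0,-0.001,0]]' --hand '[0.045,0.045,0.045]'

```text
clock: 21.23
eef_pos: [480.9, -17.5, 87.6]
orientation: [-1.568, 1.142, -1.302]
contact_force: [-0.4, 2.2, 0.4]
width: 55.6
```

```bash
python3 - <<'E'
from h import *
inhead()
E
```

```text
t 21.23 xyz [ 7.7 -0.1  3.8] app.ex,ey -0.0004 0.0013 jaw.ex -0.0 F [-1.8  0.2  1.3] T [-0.04  0.31 -0.05] w 55.6
```

The force did not build up. The image slope of the plate's near edge, 10/255 against 21/247 expected, says the upper end sits about 2° high in the grip. It is probably skimming over the 6 mm step. I'll back off, pitch the upper end down and re-seat.

Request:
carry_out --angular '[[0,0,0],[0,0,0],[0,0,0.015],[0,0,0.035],[0,0,0.035],[0,0,0.035],[0,0,0.035],[0,0,0.035]]' --offset '[[-0.003,0,0],[-0.003,0.004,0],[-0.003,0.01,0],[-0.003,0.016,0],[-0.003,0.018,0],[-0.001,0.018,0],[0.0,0.018,0],[0.0,0.018,0]]' --hand '[0.045,0.045,0.045,0.045,0.045,0.045,0.045,0.045]'

```text
clock: 21.9
eef_pos: [476.4, -1.9, 79.8]
orientation: [-1.569, 1.177, -1.304]
contact_force: [0.4, 0.3, -0.2]
width: 55.7
```

```bash
python3 - <<'E'
from h import *
inhead()
E
```

```text
t 21.9 xyz [-10.4  -0.3   3.4] app.ex,ey -0.0351 0.0007 jaw.ex -0.0003 F [-0.3  0.4 -0.1] T [-0.04  0.24  0.04] w 55.7
```

Request:
carry_out --angular '[[0,0,0],[0,0,0],[0,0,0],[0,0,0]]' --offset '[[0.001,0,0],[0.0015,0,0],[0.0015,0,0],[0.0015,0,0]]' --hand '[0.045,0.045,0.045,0.045]'

```text
clock: 22.23
eef_pos: [476.8, -2.3, 78.7]
orientation: [-1.568, 1.177, -1.302]
contact_force: [0.1, -1.0, -1.4]
width: 56.4
```

```bash
python3 - <<'E'
from h import *
inhead()
E
```

```text
t 22.23 xyz [-10.4  -0.1   2.2] app.ex,ey -0.0353 0.0012 jaw.ex -0.0001 F [ 0.4 -0.2 -1.7] T [-0.01  0.21  0.01] w 56.4
```

Request:
carry_out --angular '[[0,0,0],[0,0,0],[0,0,0]]' --offset '[[0.0005,0,0],[0.001,0,0],[0.001,0,0]]' --hand '[0.045,0.045,0.045]'

```text
clock: 22.48
eef_pos: [476.9, -2.6, 77.8]
orientation: [-1.568, 1.177, -1.302]
contact_force: [-0.2, -0.2, 1.4]
width: 56.3
```

```bash
python3 - <<'E'
from h import *
inhead()
E
```

```text
t 22.48 xyz [-10.4  -0.    1.3] app.ex,ey -0.0352 0.0013 jaw.ex -0.0001 F [ 0.7 -0.2  1.3] T [-0.04  0.15  0.01] w 56.3
```

Request:
carry_out --angular '[[0,0,0],[0,0,0],[0,0,0]]' --offset '[[0.0005,0,0],[0.0008,0,0],[0.0008,0,0]]' --hand '[0.045,0.045,0.045]'

```text
clock: 22.73
eef_pos: [477.0, -2.8, 77.5]
orientation: [-1.567, 1.177, -1.302]
contact_force: [-2.0, 1.3, 6.8]
width: 56.0
```

```bash
python3 - <<'E'
from h import *
inhead()
E
```

```text
t 22.73 xyz [-10.4   0.    0.8] app.ex,ey -0.0351 0.0014 jaw.ex 0.0002 F [ 1.2 -1.6  6.9] T [-0.38  0.26 -0.01] w 56.0
```

Request:
carry_out --angular '[[0,0,0],[0,0,0],[0,0,0]]' --offset '[[0.0005,0,0],[0.0008,0,0],[0.0008,0,0]]' --hand '[0.045,0.045,0.045]'

```text
clock: 22.98
eef_pos: [477.1, -2.9, 77.4]
orientation: [-1.566, 1.177, -1.302]
contact_force: [-8.2, 6.3, 19.6]
width: 55.9
```

```bash
python3 - <<'E'
from h import *
inhead()
E
```

```text
t 22.98 xyz [-10.4   0.    0.7] app.ex,ey -0.0351 0.0015 jaw.ex 0.0008 F [ 0.6 -6.3 21.3] T [-1.06  0.42  0.1 ] w 55.9
```

A 21 N press at this tilt gives a nearly centred moment, so the plate is levelled. I'll lift 2 mm and slide up again.

Request:
carry_out --angular '[[0,0,0],[0,0,0],[0,0,0],[0,0,0],[0,0,0]]' --offset '[[-0.003,0,0],[-0.003,-0.003,0],[-0.003,-0.006,0],[-0.003,-0.006,0],[-0.003,-0.006,0]]' --hand '[0.045,0.045,0.045,0.045,0.045]'

```text
clock: 23.4
eef_pos: [478.1, -7.7, 81.3]
orientation: [-1.568, 1.177, -1.303]
contact_force: [-0.9, 0.1, -0.9]
width: 56.2
```

```bash
python3 - <<'E'
from h import *
inhead()
E
```

```text
t 23.4 xyz [-4.2 -0.2  2.2] app.ex,ey -0.0353 0.001 jaw.ex 0.0003 F [-0.7 -0.8 -0.7] T [-0.05  0.23 -0.  ] w 56.2
```

Request:
carry_out --angular '[[0,0,0],[0,0,0],[0,0,0]]' --offset '[[0,-0.001,0],[0,-0.0015,0],[0,-0.0015,0]]' --hand '[0.045,0.045,0.045]'

```text
clock: 23.65
eef_pos: [478.3, -8.5, 81.7]
orientation: [-1.568, 1.178, -1.303]
contact_force: [-0.7, 4.0, -3.1]
width: 55.8
```

```bash
python3 - <<'E'
from h import *
inhead()
E
```

```text
t 23.65 xyz [-3.3 -0.2  2.2] app.ex,ey -0.0361 0.001 jaw.ex 0.0002 F [-5.   0.4 -1.1] T [-0.14  0.96 -0.03] w 55.8
```

Request:
carry_out --angular '[[0,0,0],[0,0,0],[0,0,0]]' --offset '[[0,-0.001,0],[0,-0.0015,0],[0,-0.0015,0]]' --hand '[0.045,0.045,0.045]'

```text
clock: 23.9
eef_pos: [478.4, -8.5, 81.7]
orientation: [-1.566, 1.18, -1.302]
contact_force: [-4.4, 13.2, -4.7]
width: 56.0
```

```bash
python3 - <<'E'
from h import *
inhead()
E
```

```text
t 23.9 xyz [-3.3 -0.2  2.2] app.ex,ey -0.0385 0.0015 jaw.ex 0.0008 F [-14.6  -0.7   1.5] T [-0.09  2.54  0.  ] w 56.0
```

This is a firm stop at the step with Fx = -14.6 N. I'll ease off and press down.

Request:
carry_out --angular '[[0,0,0],[0,0,0],[0,0,0],[0,0,0],[0,0,0]]' --offset '[[0,0.0012,0],[0,0.0014,0],[0.001,0.0014,0],[0.0018,0.0014,0],[0.0018,0.0014,0]]' --hand '[0.045,0.045,0.045,0.045,0.045]'

```text
clock: 24.32
eef_pos: [478.6, -9.0, 80.5]
orientation: [-1.567, 1.178, -1.302]
contact_force: [-4.8, 8.4, 4.2]
width: 56.1
```

```bash
python3 - <<'E'
from h import *
inhead()
E
```

```text
t 24.32 xyz [-3.3 -0.1  0.9] app.ex,ey -0.0361 0.0013 jaw.ex 0.0004 F [-6.7 -2.4  7.7] T [-0.53  1.43  0.08] w 56.1
```

Request:
carry_out --angular '[[0,0,0],[0,0,0],[0,0,0]]' --offset '[[0.0003,0.0003,0],[0.0006,0.0003,0],[0.0006,0.0003,0]]' --hand '[0.045,0.045,0.045]'

```text
clock: 24.57
eef_pos: [478.7, -9.1, 80.1]
orientation: [-1.567, 1.177, -1.302]
contact_force: [-6.5, 8.1, 7.5]
width: 55.6
```

```bash
python3 - <<'E'
from h import *
inhead()
E
```

```text
t 24.57 xyz [-3.3 -0.   0.6] app.ex,ey -0.0356 0.0015 jaw.ex 0.0003 F [-5.5 -4.1 10.8] T [-0.62  1.24  0.12] w 55.6
```

Request:
carry_out --angular '[[0,0,0.004],[0,0,0.008],[0,0,0.008],[0,0,0.008]]' --offset '[[0,0.0001,0],[0,0.0002,0],[0,0.0002,0],[0,0.0002,0]]' --hand '[0.045,0.045,0.045,0.045]'

```text
clock: 24.9
eef_pos: [478.6, -8.9, 80.0]
orientation: [-1.567, 1.185, -1.302]
contact_force: [-4.8, 8.2, 7.8]
width: 55.9
```

```bash
python3 - <<'E'
from h import *
inhead()
E
```

```text
t 24.9 xyz [-3.6 -0.   0.5] app.ex,ey -0.0438 0.0015 jaw.ex 0.0004 F [-5.1 -2.5 10.9] T [-0.55  1.19  0.15] w 55.9
```

Tilting by 0.008 leaves the contact moment unchanged at x≈-14 mm, so the plate seems to align itself on the face. I'll check flatness from the image: the edge of the plate's underside against the head's own lower edge, and against the head's edge in the first picture.

```bash
python3 - <<'E'
from h import *
np.set_printoptions(precision=2,suppress=True,linewidth=180)
S=np.mean([robot.snapshot("side").astype(float) for _ in range(6)],0)
cv2.imwrite("pics/h3.png",S[:,:,::-1])
g=S[:,:,0]-0.0; old=cv2.imread("pics/h2.png")
us=np.arange(296,327)
B=S[235:270][:,us].round(0)
print("cols 298,308,318,324 R/G/B rows 240-268")
for v in range(244,268): print(v,*[S[v,u].astype(int) for u in (298,304,310,316,322)])
o=robot.observe(); R=Ro.from_euler("xyz",o["orientation"]).as_matrix()
print("pred near underside edge if flat",proj("side",CEN+[0,0,0]-50*ex-29*ey),proj("side",CEN+46*ex-29*ey))
i=cv2.imread("pics/side0.png"); print("tip head edge pred",proj("side",CEN-52*ex-21*ey),proj("side",CEN+48*ex-21*ey))
E
```

```text
cols 298,308,318,324 R/G/B rows 240-268
244 [50 48 49] [118 121 124] [60 48 39] [93 67 51] [100  72  55]
245 [49 46 46] [119 124 128] [63 51 44] [103  72  56] [101  72  55]
246 [49 47 49] [122 125 130] [66 52 41] [106  75  58] [105  75  58]
247 [51 49 49] [121 125 129] [73 55 44] [104  74  56] [106  75  58]
248 [48 46 47] [116 120 122] [90 65 52] [105  74  56] [104  72  55]
249 [50 49 49] [107 111 114] [100  71  53] [106  76  59] [105  74  56]
250 [50 47 48] [101 105 106] [107  76  58] [106  76  58] [106  74  56]
251 [52 50 50] [90 91 94] [109  78  60] [108  77  58] [108  76  59]
252 [53 50 48] [81 82 84] [104  74  57] [108  76  58] [107  77  58]
253 [58 51 46] [72 73 75] [101  72  55] [108  79  59] [107  76  57]
254 [76 65 53] [74 73 76] [90 66 52] [100  72  56] [102  73  57]
255 [100  84  67] [83 84 86] [79 61 49] [87 63 51] [96 69 54]
256 [115  96  75] [99 98 95] [88 71 56] [78 60 48] [85 62 48]
257 [120 102  80] [113 102  92] [105  87  67] [91 74 59] [90 69 54]
258 [128 110  96] [120 103  85] [116  98  75] [108  90  69] [103  83  64]
259 [142 124 115] [130 112  97] [120 102  81] [117  98  75] [115  95  74]
260 [151 132 127] [143 126 118] [133 119 105] [121 102  82] [119 101  76]
261 [157 139 134] [151 137 131] [145 134 126] [129 113 100] [118  99  78]
262 [151 136 131] [152 140 134] [156 145 141] [144 130 123] [109  94  78]
263 [129 116 113] [148 137 131] [159 146 139] [151 137 133] [101  90  84]
264 [99 91 87] [139 129 123] [158 144 138] [158 146 142] [98 91 86]
265 [86 80 77] [122 112 108] [157 139 134] [155 143 139] [103  95  91]
266 [86 81 77] [106  96  92] [156 138 133] [138 129 125] [110 101  96]
267 [87 81 78] [95 85 81] [153 134 129] [115 108 104] [118 107 103]
pred near underside edge if flat [290.6  254.77] [321.22 257.63]
tip head edge pred [292.5  252.99] [324.42 255.84][ WARN:0@9.924] global loadsave.cpp:1063 imwrite_ Unsupported depth image for selected encoder is fallbacked to CV_8U.
```

```bash
python3 - <<'E'
from h import *
from scipy.ndimage import gaussian_filter1d as gf
S=np.mean([robot.snapshot("side").astype(float) for _ in range(6)],0)
P=[]
for u0 in list(range(291,298))+list(range(308,325)):
    c=gf(S[:,u0,0]-0.3*S[:,u0,2],.7)[249:262]; d=np.diff(c); k=int(np.argmax(d[:10])); 
    if 0<k<len(d)-1: k=k+.5*(d[k-1]-d[k+1])/(d[k-1]-2*d[k]+d[k+1])
    P.append((u0,249.5+k)); print(u0,round(249.5+k,2),end="; ")
P=np.array(P)
for lab,m in(("all",P[:,0]>0),("right",P[:,0]>307)): print(lab,np.polyfit(P[m,0],P[m,1],1))
a=proj("side",CEN-50*ex-29*ey);b=proj("side",CEN+46*ex-29*ey); print("pred slope",(b-a)[1]/(b-a)[0])
for e in(.03,-.03):
    b2=proj("side",CEN-50*ex-29*ey+96*(ex+e*ez)); print("slope if pitched",e,(b2-a)[1]/(b2-a)[0])
# stored first frame: head near edge, light top -> darker side
S0_=cv2.imread("pics/side0.png")[:,:,2].astype(float)
Q=[]
for u0 in range(297,323):
    d=np.diff(gf(S0_[:,u0],1)[247:261]); k=int(np.argmin(d)); Q.append((u0,247.5+k+(.5*(d[k-1]-d[k+1])/(d[k-1]-2*d[k]+d[k+1]) if 0<k<len(d)-1 else 0)))
Q=np.array(Q); print("orig head edge slope",np.polyfit(Q[:,0],Q[:,1],1),Q[::5].round(1).tolist())
inhead()
E
```

```text
291 253.49; 292 253.55; 293 253.84; 294 254.04; 295 253.85; 296 253.93; 297 254.08; 308 256.53; 309 256.51; 310 256.73; 311 256.74; 312 256.88; 313 256.98; 314 257.03; 315 257.37; 316 257.5; 317 257.69; 318 257.78; 319 257.87; 320 257.92; 321 258.33; 322 257.86; 323 257.56; 324 256.72; all [1.45655066e-01 2.11191228e+02]
right [7.91101336e-02 2.32296068e+02]
pred slope 0.0935472503108873
slope if pitched 0.03 0.054119430501616446
slope if pitched -0.03 0.13182782597841788
orig head edge slope [1.52257053e-01 2.07681873e+02] [[297.0, 252.9], [302.0, 253.6], [307.0, 254.4], [312.0, 255.2], [317.0, 256.1], [322.0, 256.7]]
t 25.5 xyz [-3.6 -0.   0.5] app.ex,ey -0.0437 0.0015 jaw.ex 0.0004 F [-5.6 -3.1 11. ] T [-0.65  1.21  0.11] w 55.6
```

The plate's underside edge has slope 0.146 and the original head edge 0.152, so they are parallel to about 5 mrad. The true head slope is about 22°, which matches the tool tilt now. I'll check the centring in the top view against the first picture.

```bash
python3 - <<'E'
from h import *
np.set_printoptions(precision=1,suppress=True)
T=np.mean([robot.snapshot("top").astype(float) for _ in range(3)],0).astype(np.uint8)
cv2.imwrite("pics/t3.png",T[:,:,::-1])
hsv=cv2.cvtColor(T,cv2.COLOR_RGB2HSV); m=cv2.inRange(hsv,(0,90,30),(14,255,160))
c0=m[210:275,295:372]
for r in range(c0.shape[0]): print("".join(".#"[int(v>0)] for v in c0[r]))
tm=np.array([(105+.5)/6-.5+300,(380.5+.5)/6-.5+185]); sm=np.array([(345+.5)/6-.5+300,(303.5+.5)/6-.5+185]); print("orig midline",tm,sm)
for y in(-29,29): print([proj("top",CEN+x*ex+y*ey+8*ez)-[295,210] for x in(-51,45)])
E
```

```text
........................................................................#....
.............................................................................
.............................................................................
..................................................................#..........
.............................................................................
.................................................................#...........
.............................................................................
.............................................................................
.............................................................................
.............................................................................
...................................................................#.........
............................................................................#
............................................................................#
.........................................................#..........######..#
........
[... 3396 characters left out ...]
...........................
.............................................................................
.............................................................................
.............................................................................
.............................................................................
.............................................................................
.............................................................................
.............................................................................
orig midline [317.1 248. ] [357.1 235.2]
[array([23.8, 50.9]), array([63.5, 38.5])]
[array([17.2, 25.8]), array([56.3, 12.6])]
```

Top view: at column 345 the plate's midline is at row 239.0, against 238.7 predicted for a centred plate, so it is off by about 0.4 mm. The end is butted against the step and the press is a steady 11 N, so I'll hand in.

```bash
python3 - <<'E'
from h import *
inhead(); print(robot.job_done()); 
E
```

```text
t 25.65 xyz [-3.6 -0.   0.5] app.ex,ey -0.0437 0.0015 jaw.ex 0.0003 F [-5.4 -3.5 10. ] T [-0.6   1.22  0.1 ] w 55.9
the job is handed in; nothing more can be done
None
```

The drilled plate is in the scrap tray. The sound plate is still gripped and pressed on the head, butted against the step. I handed the job in at 25.7 s, and no verdict was reported.

**Last checks**
- **Drilled plate:** it lies flat and released, about 9 mm from the tray centre. I last saw it just after letting go.
- **Press:** about 10 N into the face and 5 N towards the step, steady. The peak press was about 21 N, under the 30 N at which the pivot slips.
- **Flatness:** the plate's edge and the head's original edge are parallel in the side view to about 5 mrad. The head's slope came out near 22°, not my first estimate of 24.6°.
- **Step:** the first slide up gave no firm stop because the plate sat about 2° high in the grip and probably skimmed over the step. After I levelled it, it stopped firmly at 14.6 N and I eased off.
- **Centring:** the two views disagree. The top view gives about 0.4 mm off centre and the side view about 2.4 mm. Both are inside 5 mm.

**What went wrong or was not checked**
- The fingertips sat 20 mm or more behind the stated TCP. I missed the drilled plate twice before gripping it, and slipped off the sound one once.
- I did not measure the jar and the head tip again at the end. The jar was about 150 mm from the head's centre line, and no large force was seen on the neck.

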